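Tip a printed strut down onto the sanding board

ROBOT

A 6-joint arm with a two-finger parallel gripper is mounted at the origin on the work surface. World frame = base frame: x ahead of the robot, y to its left, z up, the work surface at z = 0. Lengths are in mm, angles in degrees, forces in N, time in s.
With the tool pointing down it reaches from about 225 to 875 mm from the base axis. Payload 3.4 kg.
Tool frame: the origin (TCP) lies midway between the tips of the shut fingers; the grasp point (between the pads) lies 19 mm behind it; z points along the fingers, y is the line along which they close (so a half turn about z gives the same grasp; the last joint's range is limited). The gripper opens to 85 mm and grips with 20 to 120 N. Pads are 22 mm wide; open, the fingers measure 114 mm over their backs; the gripper's body (76 mm by 85 mm) begins 54 mm behind the grasp point. The pads swing forward as they close: fully open they stand 13 mm farther back than shut.
Start: joints at [62.281, 15.808, 86.224, -0, 77.962, -6.933], TCP at [204.082, 537.599, 231.328] pointing down, gripper open.
Joint ranges: [-165.64, 165.64], [-43.16, 119.46], [12.63, 154.43], [-67.54, 247.53], [6.08, 155.33], [-154.97, 154.97]. Speed limits (degrees/s): [147.25, 147.25, 180, 180, 180, 180].

INTERFACE

Orientations are given as [roll, pitch, yaw] about the fixed x, y, z axes, in that order (R = Rz(yaw) Ry(pitch) Rx(roll)).
In Python, from plant import move_to, servo_line, set_joints, move_gripper, wait, ik, observe, grab_frame, camera_params, MotionError, close_job gives the robot as it stands. Calls block until the motion is done:
- move_to(position, orientation): joint-space move of the TCP to a pose.
- servo_line(position, frame=None, velocity=150, until_force=None): straight line of the TCP; frame=None keeps the orientation; velocity is the mean speed in mm/s. With until_force (N) it stops when the force on the tool has changed by that much, and returns True; else False.
- set_joints(angles): joint-space move.
- move_gripper(opening, force=None): finger opening in mm; force is the grip in N (None keeps the last); returns when the fingers have stopped.
- wait(seconds).
- ik(position, orientation): joint angles nearest the present ones, or None.
- observe(): the state.
- grab_frame(name): name is "side" or "top"; returns (picture, depth): 400x640x3 uint8, blue, green, red; 400x640 float32, mm along the optical axis (not along the pixel's ray), 0 where there is no reading.
- camera_params(name): a dict with "K" (3x3 intrinsics, pixels), "k1" (the pictures are not rectified: a ray, as slopes to the right and down, at radius r is drawn at 1 + k1 r^2 times it, then the intrinsics apply), "pose" (4x4, takes a point from camera to world coordinates). Camera axes: x right, y down, z forward; pixel columns grow to the right and rows downward; lengths in mm; the calibration is good to about 2 mm. A picture is of the moment at which its call begins. camera_params takes no time and is no camera call.
A pose or a line that the arm cannot do raises MotionError and nothing moves.
- close_job(): hands the job in, once; it reports no verdict.
The state is a dict: "t": time; "joints": joint angles; "qd": joint speeds; "joint_torque": joint torques, N m; "tcp_pos": TCP position; "ee_rot": TCP orientation; "contact_force": force on the tool from outside, world axes, zero at the start; "torque": the same for the moment, N m; "width": finger opening in mm.
Only numpy, scipy, OpenCV 4.12 (cv2) and the standard library are available. Lean on these libraries where they do the work, as an engineer would, in place of code of your own. Each camera call takes 0.05 s, during which the arm holds its last target. There are 200 camera calls.

TASK

Lift the orange printed strut off the gold build plate, stand its foot on the dark sanding board and, without letting go, press and lower it so that it swings down until it lies flat, lengthwise along the middle of the board; then let go. Leave the blue and the white strut standing where they are.

Things in the scene. Friction and masses are not known exactly. Their poses are not given: they have to be found in the camera images.
- strut_orange: The orange printed strut, standing loose on the gold build plate: a square post 22 x 22 mm, 110 mm tall, its lowest 8 mm a 28 x 28 mm foot; four flat, like sides (the dark windows are only a finish). About 45 g, weight even. Origin at its middle, 55 mm above the underside of the foot; z runs from foot to top, x and y are square to its sides.
- strut_blue: The blue strut, same shape and frame as the orange one; it stays standing on the plate.
- strut_white: The white strut, same shape and frame; it stays standing on the plate. The gold plate under the three struts is fixed, 235 x 235 mm and 3 mm thick; the struts' middles are at least 100 mm apart.
- board: The sanding board, fixed to the desk: 110 mm (its x) by 240 mm (its y, the long way), 8 mm thick, dark grey top, pale wooden edges, no rim. Origin at the centre of its underside, on the desk; the top is 8 mm above. A strut lying on it has its middle 11 to 14 mm above the top, as the wider foot props it by under 2 degrees.

How it is judged:
By the outcome, as a careful person would: the job done as asked, in the order asked, and still so for the second after the job is handed in, with the robot touching nothing.
It also fails if it takes over 42 s, if anything falls off the work surface, if the arm or the gripper's body presses on something with over 40 N, if the wrist force passes 120 N, or if a joint passes its speed limit or range.

## Working session

There is one attempt and no reset: what is moved stays moved. The work goes in short steps, each a Python script; the robot and the scene stay as the last script left them, time stands still between calls to the robot, and variables do not carry over. Pictures are saved under pics/ and viewed, on a budget of 10 in all, crops included, one or two more only if the job needs it, and the job is handed in when it is done.

```bash
mkdir -p pics; python3 - <<'E'
from plant import *
import cv2,numpy as np
for n in("top","side"):
    p,d=grab_frame(n); cv2.imwrite(f"pics/{n}0.png",p); np.save(f"{n}0.npy",d); 
    c=camera_params(n); print(n,c["K"],c["k1"],np.round(c["pose"],3).tolist(),(d>0).mean())
o=observe();print({k:np.round(v,2).tolist() for k,v in o.items()})
a=[cv2.imread(f"pics/{n}0.png") for n in("top","side")]
E
```

```text
top [[478.43746233   0.         326.75728552]
 [  0.         478.43746233 208.4519051 ]
 [  0.           0.           1.        ]] 0.040896855044033675 [[0.001, -1.0, 0.031, 490.395], [-1.0, -0.0, 0.012, -5.505], [-0.012, -0.031, -0.999, 1241.927], [0.0, 0.0, 0.0, 1.0]] 0.99584375
side [[364.62881063   0.         315.35377164]
 [  0.         364.62881063 199.83007287]
 [  0.           0.           1.        ]] -0.0834631525717184 [[0.829, -0.25, 0.501, 151.278], [-0.56, -0.4, 0.726, -559.881], [0.019, -0.882, -0.471, 427.765], [0.0, 0.0, 0.0, 1.0]] 0.99604296875
{'t': 0.1, 'joints': [62.28, 15.85, 86.29, 0.0, 77.96, -6.94], 'qd': [0.05, -0.17, -0.1, 0.0, 0.03, -0.02], 'joint_torque': [0.0, -41.77, -24.64, -0.0, 0.01, 0.0], 'tcp_pos': [203.84, 537.14, 230.5], 'ee_rot': [-179.9, -0.01, 159.22], 'contact_force': [-0.24, -0.65, 0.4], 'torque': [0.03, 0.03, -0.01], 'width': 85.25}
```

View pics/top0.png

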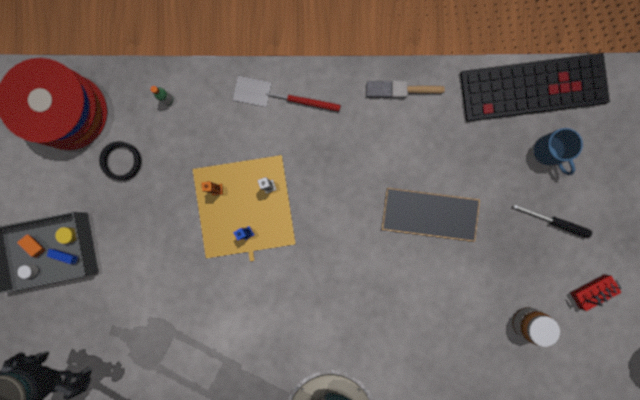

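View pics/side0.png

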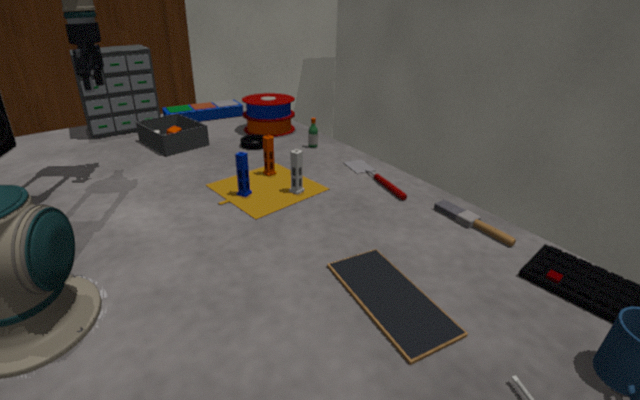

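The top view shows the orange strut at about (211,187), white at (265,184), blue at (243,233), and the board at (431,215). In the side view the orange strut is at (268,157), behind the blue and white ones, and the board is at (395,305).

```bash
cat > h.py <<'E'
import numpy as np, cv2
from plant import *
from scipy.spatial.transform import Rotation as R
def undist(cam,uv):
    c=camera_params(cam); K=c["K"]; p=(np.asarray(uv,float).reshape(-1,2)-[K[0,2],K[1,2]])/[K[0,0],K[1,1]]
    r=p.copy()
    for _ in range(10): r=p/(1+c["k1"]*(r**2).sum(1,keepdims=True))
    return r,np.asarray(c["pose"])
def plane(cam,uv,z):
    r,P=undist(cam,uv); d=np.c_[r,np.ones(len(r))]@P[:3,:3].T; o=P[:3,3]
    return o+d*((z-o[2])/d[:,2])[:,None]
def cloud(cam,uv,dep):
    r,P=undist(cam,uv); uv=np.asarray(uv,int).reshape(-1,2); z=dep[uv[:,1],uv[:,0]][:,None].astype(float)
    return np.c_[r*z,z]@P[:3,:3].T+P[:3,3]
E
python3 - <<'E'
from h import *
p=cv2.imread("pics/top0.png");d=np.load("top0.npy")
g=cv2.cvtColor(p,cv2.COLOR_BGR2HSV)
# board
H,S,V=cv2.split(g)
roi=np.zeros(H.shape,np.uint8);roi[170:260,360:500]=255
L=cv2.cvtColor(p,cv2.COLOR_BGR2GRAY)
m=((L<80)&(roi>0)).astype(np.uint8)
m=cv2.morphologyEx(m,cv2.MORPH_OPEN,np.ones((3,3)))
c=max(cv2.findContours(m,0,2)[0],key=cv2.contourArea)
P=plane("top",c.reshape(-1,2),8)[:,:2].astype(np.float32)
print("board",cv2.minAreaRect(P),np.median(L[m>0]))
uv=np.argwhere(m)[:,::-1];print("z",np.median(cloud("top",uv,d)[:,2]))
# plate
roi[:]=0;roi[145:270,180:310]=255
m=((abs(H.astype(int)-21)<8)&(S>110)&(roi>0)).astype(np.uint8);m=cv2.morphologyEx(m,cv2.MORPH_OPEN,np.ones((9,9)))
c=max(cv2.findContours(m,0,2)[0],key=cv2.contourArea)
print("plate",cv2.minAreaRect(plane("top",c.reshape(-1,2),3)[:,:2].astype(np.float32)))
for n,(u,v) in dict(orange=(211,187),white=(265,184),blue=(243,233)).items():
    uv=np.array([(a,b) for a in range(u-18,u+19) for b in range(v-18,v+19)])
    X=cloud("top",uv,d); T=X[:,2]>106
    rect=cv2.minAreaRect(X[T][:,:2].astype(np.float32))
    print(n,T.sum(),X[T].mean(0).round(1),rect)
# side points of orange
s=cv2.imread("pics/side0.png");ds=np.load("side0.npy")
for n,(u0,u1,v0,v1) in dict(orange=(255,282,128,182),white=(285,308,145,198),blue=(230,255,148,200)).items():
    uv=np.array([(a,b) for a in range(u0,u1) for b in range(v0,v1)]);X=cloud("side",uv,ds);k=(X[:,2]>20)&(X[:,2]<105)&(X[:,1]<450)
    X=X[k];Y=X[:,:2]-np.median(X[:,:2],0);X=X[np.hypot(*Y.T)<25]
    print(n,len(X),np.median(X,0).round(1))
    np.save(n+"_s.npy",X)
A=cv2.resize(p[160:250,190:290],None,fx=6,fy=6,interpolation=cv2.INTER_CUBIC)
B=cv2.resize(s[125:215,210:330],None,fx=6,fy=6,interpolation=cv2.INTER_CUBIC)
a=np.zeros((540,800,3),np.uint8);a[:320,:360]=A[40:360,:360] if 0 else cv2.resize(A,(360,320))
a[:,:]=0;a[:360,:400]=cv2.resize(A,(400,360));a[:300,400:]=cv2.resize(B,(400,300))
cv2.imwrite("pics/c1.png",a)
E
```

```text
board ((492.4872131347656, -325.8516845703125), (83.92024230957031, 70.52901458740234), 82.95513916015625) 76.0
z 8.449562346542734
plate ((534.0550537109375, 225.44979858398438), (234.55157470703125, 232.98837280273438), 8.967902183532715)
orange 95 [572.5 274.3 184.8] ((541.441162109375, 148.59930419921875), (323.7450866699219, 24.59233856201172), 76.01702117919922)
white 101 [576.9 143.3 225.4] ((536.99609375, 87.53233337402344), (206.19577026367188, 28.175382614135742), 55.61376190185547)
blue 98 [467.5 204.1 170.8] ((483.4127197265625, 112.5120620727539), (25.199647903442383, 235.1010284423828), 9.504080772399902)
orange 309 [573.7 284.4  64.5]
white 374 [580.6 150.3  63.5]
blue 399 [461.3 207.2  64. ]
```

View pics/c1.png

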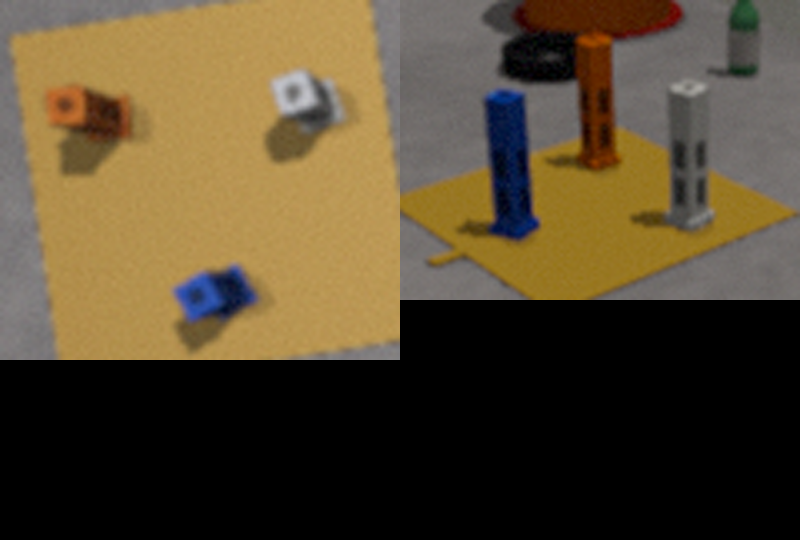

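Crop: the orange strut's top face is nearly square to the image at about (67,104), turned by under 10°. The side crop shows all three struts standing upright. I'll reject the depth outliers and fix the board threshold.

```bash
python3 - <<'E'
from h import *
p=cv2.imread("pics/top0.png");d=np.load("top0.npy")
L=cv2.cvtColor(p,cv2.COLOR_BGR2GRAY)
x0,y0,k=370,178,6
G=cv2.resize(L[y0:252,x0:490],None,fx=k,fy=k,interpolation=cv2.INTER_CUBIC);G=cv2.GaussianBlur(G,(0,0),4)
t,m=cv2.threshold(G,0,255,cv2.THRESH_OTSU+cv2.THRESH_BINARY_INV)
c=max(cv2.findContours(m,0,2)[0],key=cv2.contourArea).reshape(-1,2)
print("board",t,cv2.minAreaRect(plane("top",(c+.5)/k-.5+[x0,y0],8)[:,:2].astype(np.float32)))
def hull_at(u,v,name):
    uv=np.array([(a,b) for a in range(u-18,u+19) for b in range(v-18,v+19)])
    X=cloud("top",uv,d);T=(X[:,2]>106)&(X[:,2]<121)
    print(name,"depth",T.sum(),X[T].mean(0).round(1),cv2.minAreaRect(X[T][:,:2].astype(np.float32)))
for n,u,v in(("orange",209,187),("white",265,184),("blue",243,233)): hull_at(u,v,n)
# orange top face by brightness
x0,y0,k=195,172,8
C=cv2.resize(p[y0:202,x0:232],None,fx=k,fy=k,interpolation=cv2.INTER_CUBIC);C=cv2.GaussianBlur(C,(0,0),3)
h=cv2.cvtColor(C,cv2.COLOR_BGR2HSV)
for vt in(150,165,180):
    m=((h[...,0]<16)&(h[...,1]>120)&(h[...,2]>vt)).astype(np.uint8)
    m=cv2.morphologyEx(m,cv2.MORPH_CLOSE,np.ones((15,15)))
    cs=cv2.findContours(m,0,2)[0]
    if cs:
        c=max(cs,key=cv2.contourArea).reshape(-1,2)
        print(vt,cv2.minAreaRect(plane("top",(c+.5)/k-.5+[x0,y0],113)[:,:2].astype(np.float32)))
# side cloud: two visible faces -> yaw minimising distance to two-line corner
X=np.load("orange_s.npy")[:,:2];X=X[np.hypot(*(X-np.median(X,0)).T)<18]
b=[]
for y in np.arange(-45,45,1.):
    a=np.radians(y);q=X@np.array([[np.cos(a),-np.sin(a)],[np.sin(a),np.cos(a)]])
    f=[]
    for A in range(2):pass
    # camera sits toward -x,-y: faces near lower quantiles
    lo=np.percentile(q,8,axis=0); b.append((np.minimum(abs(q[:,0]-lo[0]),abs(q[:,1]-lo[1])).mean(),y))
print(sorted(b)[:6])
# reach test: horizontal-ish tool, pointing t, tilt a below horizontal
def rot(t,a):
    t=np.radians(t);a=np.radians(a);h=np.array([np.cos(t),np.sin(t),0]);z=h*np.cos(a)-np.array([0,0,np.sin(a)])
    y=np.cross([0,0,1],h);return R.from_matrix(np.c_[np.cross(y,z),y,z]).as_euler("xyz",degrees=True)
for s in(0,180):
  print("flip",s)
  for t in(-90,0,90,180):
    for a in(10,30,45):
      e=(R.from_euler("xyz",rot(t,a),degrees=True)*R.from_euler("z",s,degrees=True)).as_euler("xyz",degrees=True)
      J=ik([575,285,90],e);print(t,a,None if J is None else np.round(J))
  for t in(-90,90):
    for a in(10,30,90,100,120):
      e=(R.from_euler("xyz",rot(t,a),degrees=True)*R.from_euler("z",s,degrees=True)).as_euler("xyz",degrees=True)
      J=ik([492,-275+(-1 if t<0 else 1)*(-69 if a<50 else 20),90 if a<50 else 15],e);print("B",t,a,None if J is None else np.round(J))
E
```

```text
board 100.0 ((512.5726318359375, -254.74032592773438), (239.2694091796875, 108.32858276367188), 82.45861053466797)
orange depth 89 [578.  293.2 113.5] ((578.1110229492188, 293.3466796875), (21.260276794433594, 20.78691291809082), 3.52958345413208)
white depth 91 [586.4 159.6 113.7] ((586.60400390625, 159.92295837402344), (22.48578453063965, 22.04327392578125), 19.994199752807617)
blue depth 93 [466.3 215.3 113.2] ((466.2588195800781, 215.93240356445312), (22.199628829956055, 21.740821838378906), 29.2598934173584)
150 ((578.9857177734375, 293.88580322265625), (21.731008529663086, 22.971220016479492), 7.988276481628418)
165 ((579.4407958984375, 294.7198791503906), (21.07985496520996, 21.608802795410156), 5.9274067878723145)
180 ((579.765625, 294.6148376464844), (19.734939575195312, 17.4846248626709), 7.522001266479492)
[(np.float64(1.5154516572402768), np.float64(9.0)), (np.float64(1.5175536156327791), np.float64(8.0)), (np.float64(1.5294479195920894), np.float64(10.0)), (np.float64(1.5485996866010987), np.float64(11.0)), (np.float64(1.5598867706226458), np.float64(7.0)), (np.float64(1
[... 897 characters left out ...]
  72.  -34.   94. -135.]
0 10 [ 42.  47. 140. 221.  85. -85.]
0 30 [  37.   28.  133.  227.   46. -106.]
0 45 None
90 10 [-14.  47. 109.  73.  86. -67.]
90 30 [-10.  36. 108.  64.  72. -52.]
90 45 [ -4.  30. 105.  52.  63. -36.]
180 10 [ 13.  71.  38.  25. 149. -66.]
180 30 [ 13.  60.  46.  16. 132. -73.]
180 45 [ 14.  51.  56.  11. 117. -75.]
B -90 10 None
B -90 30 None
B -90 90 [-38.  27. 103.  -0.  50. 142.]
B -90 100 [-43.  30.  99.   9.  59. 132.]
B -90 120 [-50.  38.  90.  19.  77. 122.]
B 90 10 [-60.  60.  65.  38. 126. -59.]
B 90 30 [-58.  51.  70.  30. 113. -60.]
B 90 90 [-35.  26. 106.   0.  49. -35.]
B 90 100 [-29.  25. 109. -13.  42. -19.]
B 90 120 [-16.  27. 116. -49.  40.  23.]
```

Orange: centre about (578.5, 293.5), yaw about 7°, top at 113 mm as it must be. Board: centre (512.6, −254.7), 239 × 108 mm, long axis at 82.5°.

Plan: grip high on the post with a nearly horizontal tool coming from the +y side. Stand the foot on the board, swing the strut about its foot edge while pressing, and finish with the tool pointing down.

```bash
cat >> h.py <<'E'
AL=10; GD,GZ=8.,28.      # tool tilt; TCP in strut frame: along fall direction, up from middle
BC=np.array([512.6,-254.7]); BT=82.46
OC=np.array([578.5,293.6]); OT=7-90.
def ori(t,a):
    t=np.radians(t);a=np.radians(a);h=np.array([np.cos(t),np.sin(t),0]);z=h*np.cos(a)-np.array([0,0,np.sin(a)])
    y=-np.cross([0,0,1],h);return R.from_matrix(np.c_[np.cross(y,z),y,z]).as_euler("xyz",degrees=True)
def hd(t): return np.array([np.cos(np.radians(t)),np.sin(np.radians(t)),0])
def grasp(c,t,zf,back=0,al=AL):  # standing strut at c, foot underside at zf
    a=np.radians(al);u=hd(t)
    return np.array([*c,zf+55+GZ])+u*(GD-back*np.cos(a))+[0,0,back*np.sin(a)], ori(t,al)
def swing(phi,dz=0,g=(GD,GZ)):          # about foot edge on board
    u=hd(BT);piv=np.array([*BC,8])-55*u;f=np.radians(phi);d,z=g[0]-14,g[1]+55
    return piv+u*(d*np.cos(f)+z*np.sin(f))+[0,0,z*np.cos(f)-d*np.sin(f)+dz], ori(BT,AL+phi)
def st(m=""):
    o=observe();print(m,"t",round(o["t"],2),"tcp",np.round(o["tcp_pos"],1),"F",np.round(o["contact_force"],1),"w",round(o["width"],1),"J",np.round(o["joints"]).tolist());return o
E
python3 - <<'E'
from h import *
f=lambda n,p:print(n,np.round(p[0]),(lambda J:None if J is None else np.round(J))(ik(*p)))
f("pre",grasp(OC,OT,3,110));f("g",grasp(OC,OT,3));f("lift",grasp(OC,OT,170))
f("mid",([580,20,330],ori(180,25)))
f("mid2",([580,20,330],ori(180,10)))
for ph in(0,15,30,45,60,75,91.7):f(ph,swing(ph,0))
f("above",swing(0,120))
E
```

```text
pre [566. 393. 105.] [  51.   64.   54.  -57.  122. -139.]
g [579. 286.  86.] [  45.   59.   69.  -56.  112. -131.]
lift [579. 286. 253.] [  45.   49.   66.  -62.  119. -144.]
mid [580  20 330] None
mid2 [580  20 330] None
0 [ 505. -315.   91.] [-61.  57.  74.  42. 119. -59.]
15 [ 507. -294.   90.] [-58.  49.  79.  37. 107. -58.]
30 [ 510. -273.   83.] [-55.  41.  84.  31.  95. -56.]
45 [ 513. -255.   71.] [-50.  34.  90.  26.  82. -52.]
60 [ 514. -241.   55.] [-43.  29.  96.  18.  68. -44.]
75 [ 516. -231.   35.] [-34.  26. 102.   5.  55. -30.]
91.7 [ 516. -227.   12.] [-24.  26. 107. -16.  45.  -5.]
above [ 505. -315.  211.] [-61.  50.  71.  47. 126. -51.]
```

```bash
python3 - <<'E'
from h import *
for al in(30,45,60):
    J=ik([560,20,330],ori(180,al));print(al,None if J is None else np.round(J))
move_gripper(55,30)
move_to(*grasp(OC,OT,3,110));st("pre")
p,o=grasp(OC,OT,3);print(servo_line(p,o,120,until_force=6));st("at")
im,_=grab_frame("top");s,_=grab_frame("side")
a=np.zeros((400,800,3),np.uint8);a[:400,:400]=cv2.resize(im[130:250,140:260],(400,400));a[:400,400:]=cv2.resize(s[100:220,210:330],(400,400))
cv2.imwrite("pics/g1.png",a)
E
```

```text
30 [ -3.  46.  44.  -6. 150. -96.]
45 [ -3.  38.  49.  -4. 137. -95.]
60 [ -4.  30.  57.  -2. 123. -95.]
pre t 2.49 tcp [566.2 393.5 105.8] F [-0.1 -0.4  0.2] w 55.1 J [51.0, 64.0, 54.0, -57.0, 122.0, -139.0]
False
at t 3.56 tcp [579.5 286.3  86.2] F [-0.4 -0.1  0.9] w 55.2 J [45.0, 59.0, 69.0, -56.0, 112.0, -131.0]
```

View pics/g1.png

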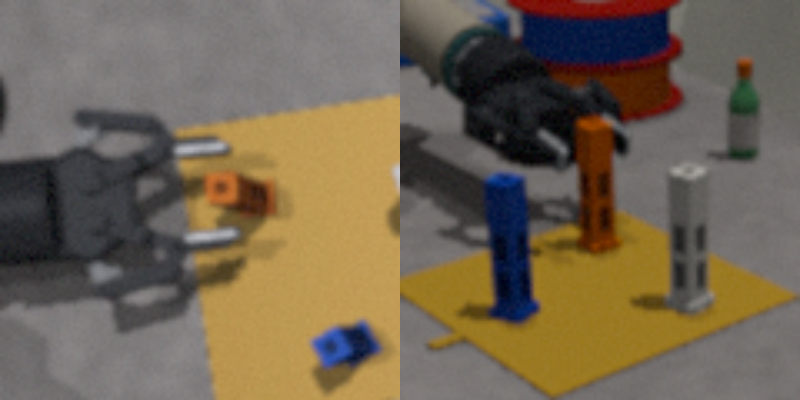

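The fingers straddle the orange post: in the top crop the pads are at rows 149 and 236, the post at about row 187. The post sits 1–3 mm to the +x side of their midline, so I shift a little, close, and lift slightly to check.

```bash
python3 - <<'E'
from h import *
p,o=grasp(OC+[1.8,0],OT,3);servo_line(p,o,60)
move_gripper(18,40);st("closed")
servo_line(p+[0,0,12],o,60);st("up")
im,d=grab_frame("top");s,_=grab_frame("side")
a=np.zeros((400,800,3),np.uint8);a[:400,:400]=cv2.resize(im[130:250,140:260],(400,400));a[:400,400:]=cv2.resize(s[90:190,220:320],(400,400),interpolation=cv2.INTER_CUBIC)
cv2.imwrite("pics/g2.png",a)
E
```

```text
closed t 4.3 tcp [581.3 285.7  85.9] F [ 0.1 -0.2 -0.3] w 21.3 J [45.0, 59.0, 69.0, -56.0, 112.0, -132.0]
up t 4.65 tcp [581.5 285.8  98.7] F [ 0.4 -0.7 -0.3] w 20.7 J [45.0, 58.0, 69.0, -57.0, 112.0, -132.0]
```

View pics/g2.png

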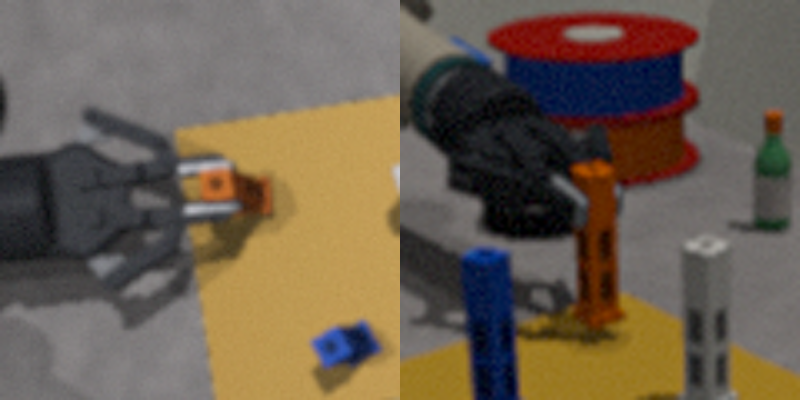

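Strut is held upright between the pads and clear of the plate (shadow gap at (585,330)). Now I carry it over to just above the board.

```bash
python3 - <<'E'
from h import *
p,o=grasp(OC+[1.8,0],OT,170);servo_line(p,o,250)
move_to([560,20,340],ori(180,45));st("mid")
move_to(*swing(0,100));servo_line(*swing(0,12),150);st("above")
s,ds=grab_frame("side");im,d=grab_frame("top")
np.save("ds.npy",ds);cv2.imwrite("pics/s2full.png",s)
a=np.zeros((450,800,3),np.uint8);a[:,:500]=cv2.resize(s[200:380,300:500],(500,450),interpolation=cv2.INTER_CUBIC);a[:300,500:]=cv2.resize(im[170:250,380:480],(300,240)).repeat(1,0)[:240] if 0 else cv2.resize(im[160:260,380:480],(300,300))
cv2.imwrite("pics/b1.png",a)
E
```

```text
mid t 6.67 tcp [560.   21.  338.2] F [-0.9  0.1 -0.9] w 21.2 J [-3.0, 38.0, 48.0, -4.0, 139.0, -95.0]
above t 8.87 tcp [ 504.8 -315.2  103.5] F [-0.7 -0.6 -1.4] w 20.9 J [-61.0, 57.0, 73.0, 43.0, 119.0, -58.0]
```

View pics/b1.png

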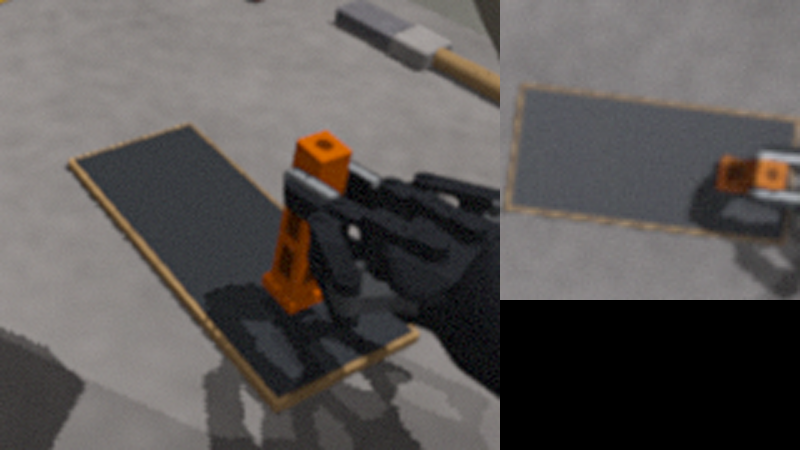

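The strut hangs vertical over the board's midline. Its lean in the side view, 0.19, matches the perspective I computed. The foot is at about (295,290) in the crop. Next I lower to contact, then swing.

```bash
python3 - <<'E'
from h import *
print(servo_line(*swing(0,-6),25,until_force=4));o=st("stood")
z=o["tcp_pos"][2];dz=z-swing(0)[0][2];print("dz",dz)
wait(0.4);st("hold")
s,_=grab_frame("side");cv2.imwrite("pics/stood.png",cv2.resize(s[200:380,300:500],(600,540),interpolation=cv2.INTER_CUBIC))
for ph in(8,16,24):
    servo_line(*swing(ph,dz),60);o=st(ph)
s,_=grab_frame("side");cv2.imwrite("pics/sw24.png",cv2.resize(s[200:380,300:500],(600,540),interpolation=cv2.INTER_CUBIC))
E
```

```text
True
stood t 9.5 tcp [ 504.6 -315.    90.9] F [ 0.  -0.3  4. ] w 21.0 J [-61.0, 58.0, 74.0, 43.0, 119.0, -59.0]
dz -0.09922903483149526
hold t 9.9 tcp [ 504.6 -315.    90.9] F [ 0.9 -0.8  4.8] w 20.9 J [-61.0, 57.0, 74.0, 42.0, 119.0, -59.0]
8 t 10.29 tcp [ 506.2 -303.6   90.7] F [ 0.5 -0.8  0.7] w 20.8 J [-60.0, 53.0, 76.0, 39.0, 113.0, -59.0]
16 t 10.63 tcp [ 507.6 -292.1   89. ] F [ 0.6 -1.3  4. ] w 21.1 J [-58.0, 49.0, 79.0, 36.0, 107.0, -58.0]
24 t 10.97 tcp [ 509.1 -280.9   85.8] F [0.8 1.7 5.1] w 21.1 J [-56.0, 44.0, 82.0, 34.0, 100.0, -57.0]
```

View pics/sw24.png

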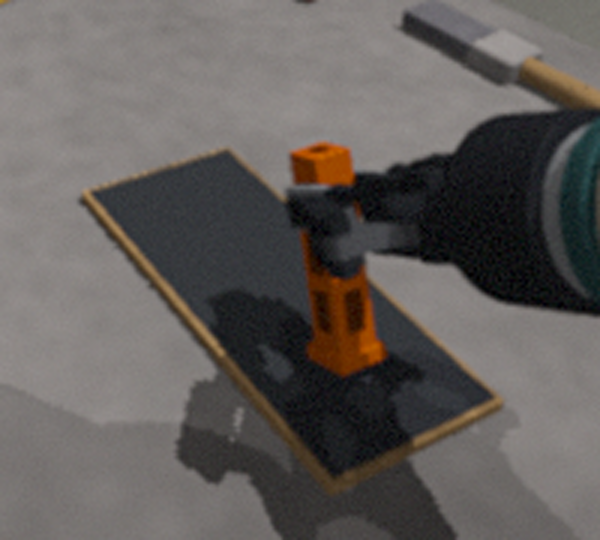

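The strut tilts forward in the grip with its foot edge on the board at (345,370) and the force steady near 5 N. I continue, adjusting the press by force.

```bash
python3 - <<'E'
from h import *
dz=-0.1
for ph in(32,40,48,56,64,72,80,86):
    servo_line(*swing(ph,dz),55);F=st(ph)["contact_force"][2]
    dz+= -0.6 if F<2.5 else 0.6 if F>9 else 0
    if F>25: break
print(dz)
s,_=grab_frame("side");cv2.imwrite("pics/sw86.png",cv2.resize(s[200:380,300:500],(600,540),interpolation=cv2.INTER_CUBIC))
E
```

```text
32 t 11.38 tcp [ 510.4 -270.2   81.1] F [1.4 1.1 6.2] w 21.2 J [-54.0, 40.0, 85.0, 31.0, 93.0, -56.0]
40 t 11.74 tcp [ 511.6 -260.4   75. ] F [1.6 2.3 6.8] w 21.0 J [-52.0, 37.0, 88.0, 28.0, 86.0, -54.0]
48 t 12.1 tcp [ 512.7 -251.5   67.5] F [-0.3  3.7  6.9] w 21.1 J [-48.0, 33.0, 91.0, 24.0, 79.0, -51.0]
56 t 12.46 tcp [ 513.8 -244.4   58.8] F [0.  3.8 6.7] w 21.0 J [-45.0, 30.0, 95.0, 20.0, 72.0, -46.0]
64 t 12.82 tcp [ 514.7 -238.6   49. ] F [-0.6  2.6  3.6] w 20.9 J [-41.0, 28.0, 98.0, 15.0, 64.0, -41.0]
72 t 13.18 tcp [ 515.3 -233.2   38.8] F [-0.   1.8  1.8] w 21.1 J [-36.0, 26.0, 101.0, 8.0, 57.0, -33.0]
80 t 13.55 tcp [ 515.8 -229.6   27.5] F [0.1 1.4 3.6] w 21.0 J [-31.0, 26.0, 103.0, 0.0, 51.0, -24.0]
86 t 13.86 tcp [ 516.  -227.8   19.1] F [-1.   1.6  3.7] w 21.4 J [-27.0, 26.0, 105.0, -8.0, 47.0, -15.0]
-0.7
```

View pics/sw86.png

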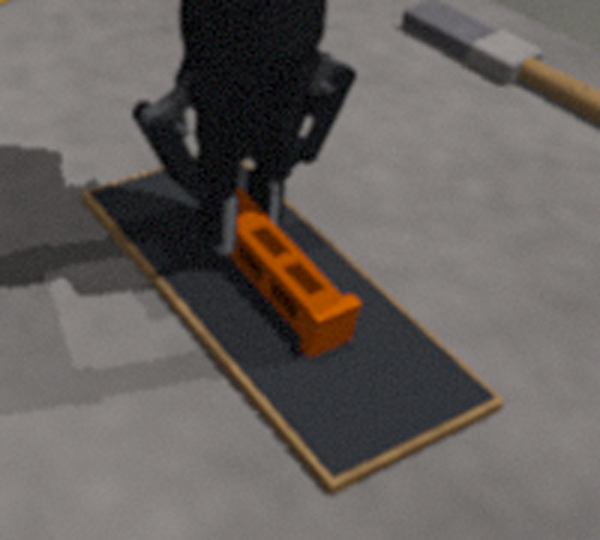

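Almost flat now, in line along the board, with the foot end at (330,325). I lower the last few degrees until contact, let go, retreat and check.

```bash
python3 - <<'E'
from h import *
print(servo_line(*swing(92.5,-0.7),20,until_force=5));st("down")
wait(0.2);move_gripper(48);st("open")
o=observe();a=R.from_euler("xyz",o["ee_rot"],degrees=True).apply([0,0,1])
servo_line(np.array(o["tcp_pos"])-a*110,None,120);st("away")
p=np.array(observe()["tcp_pos"]);servo_line(p+[-150,-120,130],None,250);st("clear")
im,d=grab_frame("top");s,_=grab_frame("side")
h=cv2.cvtColor(im,cv2.COLOR_BGR2HSV);m=((h[...,0]<16)&(h[...,1]>130)).astype(np.uint8);m[:160]=0;m[260:]=0;m[:,:375]=0;m[:,485:]=0
uv=np.argwhere(m)[:,::-1];X=cloud("top",uv,d)
print(len(X),"z",np.percentile(X[:,2],[10,50,90]).round(1))
r=cv2.minAreaRect(plane("top",uv,28)[:,:2].astype(np.float32));print(r)
v=hd(BT)[:2];e=np.array(r[0])-BC;print("along",e@v,"across",e@[-v[1],v[0]])
for (u,w) in((265,184),(243,233)):
    q=np.array([(x,y) for x in range(u-18,u+19) for y in range(w-18,w+19)]);Y=cloud("top",q,d);T=(Y[:,2]>106)&(Y[:,2]<121);print(T.sum(),Y[T].mean(0).round(1))
a=np.zeros((400,800,3),np.uint8);a[:,:400]=cv2.resize(im[140:270,185:500],(400,165)).repeat(1,0) if 0 else cv2.copyMakeBorder(cv2.resize(im[140:270,185:500],(400,165)),0,235,0,0,0);a[:,400:]=cv2.resize(s[130:380,200:450],(400,400))
cv2.imwrite("pics/end.png",a)
E
```

```text
True
down t 14.33 tcp [ 516.7 -228.7   11.9] F [-0.3 -1.   4.7] w 21.3 J [-24.0, 26.0, 107.0, -16.0, 45.0, -5.0]
open t 14.91 tcp [ 515.5 -227.5   10.7] F [-0.2  0.1 -0.4] w 48.2 J [-24.0, 26.0, 107.0, -16.0, 45.0, -5.0]
away t 15.97 tcp [ 518.  -205.8  117.8] F [-0.8 -0.   0.5] w 47.5 J [-22.0, 19.0, 100.0, -13.0, 59.0, -7.0]
clear t 17.05 tcp [ 368.  -325.1  246.9] F [ 0.3 -0.4 -0.5] w 48.1 J [-43.0, 5.0, 99.0, -10.0, 70.0, -32.0]
424 z [26.2 31.7 36.2]
((512.1647338867188, -254.69284057617188), (114.0450668334961, 26.425899505615234), 83.97693634033203)
along -0.05001736805879514 across 0.4324420303497422
93 [586.3 159.6 113.6]
92 [466.1 215.7 113.3]
```

View pics/end.png

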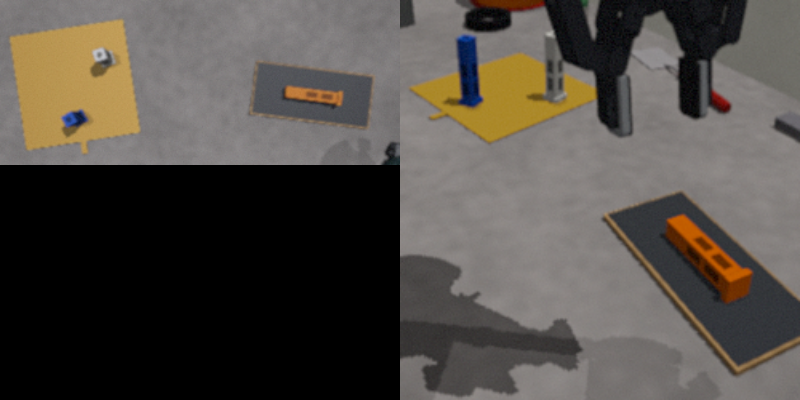

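The strut lies flat and centred on the board (top crop (313,96)). Blue and white stand unmoved and the gripper is clear.

```bash
python3 -c "
from plant import *
close_job()"
```

```text
the job is handed in; nothing more can be done
```

The orange strut now lies flat along the middle of the sanding board, and the job is handed in. I gripped it high with a nearly horizontal tool and lifted it off the plate. I stood its foot on the board at about 4 N, then swung it down about its foot edge without letting go. Contact force stayed under 7 N through the swing. I let go only once it was flat, then backed the arm away. The last reading before hand-in was at 17 s of the 42 s allowed.

Last checks:
- **Position:** the strut is within 0.5 mm of the board's centre and 1.5° off its long axis. Its top surface is at about 32 mm, as it should be for a strut lying flat.
- **Other struts:** blue and white are still standing. Their measured positions moved by less than 0.5 mm, which is within measurement noise.
- **Gripper:** it was clear of everything, with about 0 N contact force.

No check failed. Two small disagreements came up:
- Before gripping, the strut was 1–3 mm off the finger midline, so I shifted 1.8 mm before closing.
- The grip width read about 21 mm on the 22 mm post.

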